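# Start the bench kiln from its control box

## Task

Start the kiln's firing by touch alone, pressing with the fingertips and lifting nothing: first push the kiln's lid down until it is fully shut, then on the control box press the raised, white-marked half of the black rocker switch fully down, then press the blue key fully down (it stays down), and last press the round green button fully home and let it come back up. Keep to that order, do not press any other key or button, never lift the lid further open, and leave all the jars, cups, tools and other things on the bench where they are.

Things in the scene. Friction and masses are not known exactly. Their poses are not given: they have to be found in the camera images.
- kiln: small bench kiln, a steel-clad box 224 x 224 mm and 150 mm high without its lid, fixed to the bench. Origin: centre of its underside, on the bench; z up, -x to its front (where the lid's handle is), +x to the hinge at its back. It may stand to the left or the right of the robot's middle, the control box on the other side.
- kiln_lid (a joint): angle of the kiln's lid in rad: 0 fully shut, larger is further open. It starts ajar, at 0.10 to 0.20, and stays where it is left (stiff hinge: about 4 N down on the handle moves it). The lid is 220 x 220 x 35 mm; the hinge line runs along the kiln's y at 110 mm behind (+x) and 150 mm above the kiln's origin.
- lid_handle (a point): centre of the top face of the lid's black handle, a flat bar 40 mm (front to back) x 100 mm x 17 mm raised over the front of the lid; it moves with the lid. With the lid shut the point is at x -80 mm, y 0, z 215 mm in the kiln's frame, i.e. 190 mm in front of and 65 mm above the hinge line.
- console: control box, 220 (x) x 230 (y) x 55 mm high, white with a grey flat top, fixed to the bench. Origin: centre of its underside, on the bench; z up, -x to its front (nearest the robot). Front row on its top (x -65 mm): rocker, green and red buttons, in any order, 65 mm apart; behind them (x 5 mm) the white, blue and yellow keys in any order, 60 mm apart; at the back a dark display and a small amber jar 45 mm high.
- rocker (a joint): angle of the rocker in rad: about 0 at the start (off, far half raised), 0.4 is fully over (on). It stays where it is left; about 2.5 N on the raised half moves it.
- rocker_raised (a point): point on the top face of the black rocker's raised half (far half, towards the box's +x, with a white bar on it), 17 mm from the pivot, which runs along the box's y. The rocker is 50 mm long along the box's x and 26 mm wide, in a grey frame 62 x 36 mm that is 7 mm high. The point starts about 22 mm above the box's top and ends about 16 mm above it when fully over.
- key_blue (a joint): how far the blue key is pressed, in m: 0 up, 0.008 fully down. Needs about 3 N and stays down once pressed.
- key_blue_top (a point): square blue programme key, 30 x 30 mm, on the control box. The point is the centre of its top face, 20 mm above the box's top when up; z up, x and y along the key's sides. 
- start (a joint): how far the green start button is pressed, in m: 0 up, 0.006 fully down. Spring return, 5 N when fully down.
- start_top (a point): centre of the top of the round green button, 28 mm across, in a black collar 44 mm across and 12 mm high, on the control box; when up, 22 mm above the box's top.
- key_white (a joint): how far the white key is pressed, in m (0 up, 0.008 down); not to be pressed.
- key_white_top (a point): square white programme key, 30 x 30 mm, on the control box. The point is the centre of its top face, 20 mm above the box's top when up; z up, x and y along the key's sides. 
- key_yellow (a joint): how far the yellow key is pressed, in m (0 up, 0.008 down); not to be pressed.
- key_yellow_top (a point): square yellow programme key, 30 x 30 mm, on the control box. The point is the centre of its top face, 20 mm above the box's top when up; z up, x and y along the key's sides. 
- stop (a joint): how far the red stop button is pressed, in m (0 up, 0.006 down); not to be pressed.
- stop_top (a point): centre of the top of the round red stop button, same size as the green one.
- sample_jar: loose amber jar with white cap, 38 mm across, 45 mm high, standing on the back of the control box; origin at the centre of its underside.
- frit_jar: loose clear jar with black cap, 64 mm across, 100 mm high, between kiln and control box; origin at the centre of its underside.
- mug: loose maroon mug, 80 mm across, 90 mm high, towards the back of the bench; origin at the centre of its underside.
- brush: loose brush lying on the bench, 170 mm long, in front of the robot between kiln and box; origin on its underside.
- squeeze_bottle: loose pink bottle, 64 mm across, 170 mm high, far to the left; origin at the centre of its underside.
- kiln_post: loose pale ceramic post, 40 mm across, 60 mm high, to the front left; origin at the centre of its underside.
- tumbler: loose glass tumbler, 72 mm across, 95 mm high, far to the right; origin at the centre of its underside.
- glass_tile: loose green glass tile, 90 x 70 x 10 mm, flat on the bench to the front right; origin at the centre of its underside.

How it is judged:
By the outcome, as a careful person would: the job done as asked, in the order asked, and still so for the second after the job is handed in, with the robot touching nothing.
It also fails if it takes over 64 s, if anything falls off the work surface, if the arm or the gripper's body presses on something with over 40 N, if the wrist force passes 120 N, or if a joint passes its speed limit or range.

## Robot

A 6-joint arm with a two-finger parallel gripper is mounted at the origin on the work surface. World frame = base frame: x ahead of the robot, y to its left, z up, the work surface at z = 0. Lengths are in mm, angles in rad, forces in N, time in s.
With the tool pointing down it reaches from about 350 to 975 mm from the base axis. Payload 7.1 kg.
Tool frame: the origin (TCP) lies at the very end of the fingers, on their centre line; the grasp point (between the pads) lies 19 mm behind it (ctrl.grip_depth is the distance from the TCP to the grasp point, in mm); x points along the fingers, z is the direction in which the jaws open and shut, and the axes are right-handed (so a half turn about x gives the same grasp; the last joint's range is limited). The gripper opens to 88 mm and grips with 3 to 60 N. Pads are 20 mm wide; open, the fingers measure 115 mm over their backs; the gripper's body (75 mm by 178 mm) begins 61 mm behind the grasp point.
Start: joints at [1.249, 0.423, 1.63, -0, 1.089, -0.019], TCP at [186.339, 596.559, 222.675] pointing down, gripper open.
Joint ranges: [-3, 3], [-0.9, 2.11], [0.09, 2.58], [-1.31, 4.45], [0.11, 2.69], [-2.54, 2.54]. Speed limits (rad/s): [2.39, 2.39, 3.01, 3.14, 3.14, 3.14].

## Interface

Orientations are given as a rotation vector (axis times angle).
In Python, from workcell import ctrl gives the robot as it stands. The module is installed in compiled form; this text tells all that it offers.
- The arm moves only by the tool send_rows, never from a script. Its argument "rows" is a list of rows, each a list of 4 numbers: the shift along the tool's x, y, z in mm, then the turn about the tool's x in rad. In form: [[x, y, z, turn], ...]. A call has 1 to 10 rows; each row shifts and turns the pose as measured when the row begins, along the tool's axes as they then stand; what a row does not reach is not made up. A row lasts 1/12 s, in which the tool goes at most 41.7 mm and 7.16 degrees, less where a joint would pass 70% of its speed; a pose out of reach is approached as far as the arm can. A call with a gripper value outside its range is refused whole. "fingers" is the opening, from 0 (shut) to 1 (fully open), set as the call begins (left out, the last holds). The fingers move at their own pace and stop on an object; the grip force is fixed at half the most. Time passes only in rows, so rows that do not move let the fingers close. It gives the time, the measured TCP pose, the force and the opening at its end, in the units of the state.
- ctrl.get_obs(): the state, without advancing time (a new reading comes with each control period).
- ctrl.get_image(name): name is "scene" or "top" or "wrist"; returns a dict with "img" (384x512x3 uint8, red, green, blue), "depth" (384x512 float32, mm along the optical axis (not along the pixel's ray), 0 where there is no reading), "mtx" (3x3 intrinsics, pixels), "dist_coeffs" ([k1, k2, p1, p2, k3] as OpenCV has them; the pictures are not rectified), "world_from_camera" (4x4, takes a point from camera to world coordinates). Camera axes: x right, y down, z forward; pixel columns grow to the right and rows downward; lengths in mm; the calibration is good to about 2 mm. A picture is of the moment at which its call begins.
- ctrl.close_job(): hands the job in, once; it reports no verdict.
The state is a dict: "t": time; "qpos": joint angles; "qvel": joint speeds; "joint_torque": joint torques, N m; "ee_pos": TCP position; "orientation": TCP orientation; "ft_force": force on the tool from outside, world axes, zero at the start; "moment": the same for the moment, N m; "width": finger opening in mm.
Only numpy, scipy, OpenCV 4.12 (cv2) and the standard library are available. Lean on these libraries where they do the work, as an engineer would, in place of code of your own. Each camera call takes 0.05 s, during which the arm holds its last target.

## Working session

There is one attempt and no reset: what is moved stays moved. The work goes in short steps, Python scripts to look and compute and a tool call to move; the robot and the scene stay as the last step left them, time stands still between calls to the robot, and variables do not carry over. Pictures are saved under pics/ and viewed, and the job is handed in when it is done.

Besides the shell and the picture viewer there is one more tool, called after ">>>" by a JSON object that holds its "op" and its "data". send_rows: Moves the arm, as the interface text tells. Its arguments: {"type":"object","properties":{"rows":{"type":"array"},"fingers":{"type":"number"}},"required":["rows"]}

```bash
mkdir -p pics
cat > h.py <<'E'
import numpy as np, cv2
from workcell import ctrl
def get(n,save=None):
    d=ctrl.get_image(n)
    if save: cv2.imwrite('pics/'+save,d['img'][:,:,::-1])
    return d
def ray(d,u,v):
    p=cv2.undistortPoints(np.array([[[u,v]]],float),d['mtx'],np.array(d['dist_coeffs'],float))[0,0]
    T=np.array(d['world_from_camera']); return T[:3,3],T[:3,:3]@np.array([p[0],p[1],1.])
def plane(d,u,v,z):
    o,r=ray(d,u,v); return o+r*(z-o[2])/r[2]
def dep(d,u,v):
    o,r=ray(d,u,v); return o+r*d['depth'][int(round(v)),int(round(u))]
E
python3 - <<'E'
from h import *
import pickle
D={n:get(n,n+'0.png') for n in('scene','top','wrist')}
pickle.dump(D,open('D.pkl','wb'))
print(ctrl.get_obs())
for n in D: print(n,np.round(D[n]['world_from_camera'],3).tolist())
E
```

```text
{'t': 0.15, 'qpos': array([ 1.24898870e+00,  4.23660725e-01,  1.63050070e+00,  2.20254421e-06,
        1.08862727e+00, -1.90231689e-02]), 'qvel': array([-1.21843597e-03, -1.83261487e-04, -1.44919746e-04, -1.20142099e-03,
       -2.98153342e-04,  6.35139536e-05]), 'joint_torque': array([ 9.10336894e-06, -5.44984639e+01, -2.73913568e+01,  6.43483247e-02,
        2.04764359e-02, -3.71399312e-05]), 'ee_pos': array([186.21226616, 596.15712043, 222.08853973]), 'orientation': array([-0.98402963,  1.33836341,  0.98288665]), 'ft_force': array([-0.08096952,  0.32861193,  0.2114185 ]), 'moment': array([0.01107489, 0.00092285, 0.02614507]), 'width': 88.15213279282285}
scene [[0.74, 0.552, -0.385, 1019.944], [0.673, -0.602, 0.43, -527.002], [0.006, -0.577, -0.817, 1160.276], [0.0, 0.0, 0.0, 1.0]]
top [[0.008, -0.994, 0.11, 425.769], [-1.0, -0.005, 0.021, -10.046], [-0.02, -0.11, -0.994, 1282.81], [0.0, 0.0, 0.0, 1.0]]
wrist [[0.299, 0.922, 0.247, 119.013], [0.954, -0.289, -0.078, 618.038], [-0.001, 0.259, -0.966, 382.381], [0.0, 0.0, 0.0, 1.0]]
```

View pics/top0.png

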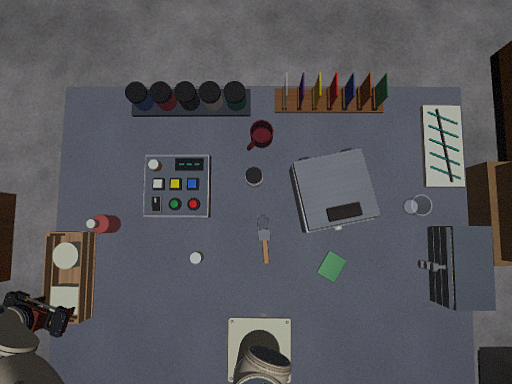

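View pics/scene0.png

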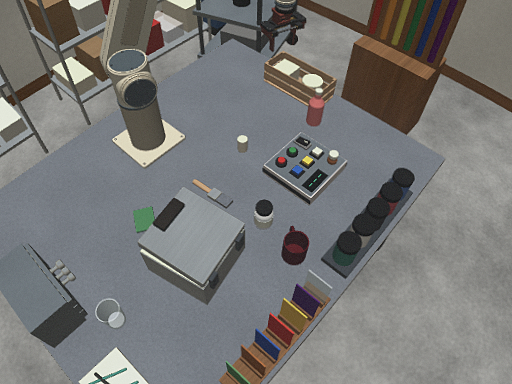

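View pics/wrist0.png

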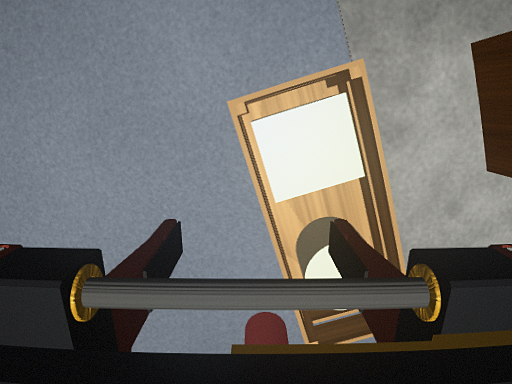

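Top view: the kiln is on the right at about (335,190), with its handle at (344,212). The console is on the left at about (178,186): rocker (156,204), green (174,204), red (194,204), white (158,184), yellow (175,184) and blue (192,184). Next I'll measure these.

Run:
```python
from h import *
import pickle
D=pickle.load(open('D.pkl','rb'))
for n,(a,b,c,e) in {'top':(135,145,220,225),'scene':(255,125,355,205)}.items():
    im=D[n]['img'][b:e,a:c,::-1]; s=7
    cv2.imwrite(f'pics/{n}_con.png',cv2.resize(im,None,fx=s,fy=s,interpolation=cv2.INTER_CUBIC))
d=D['top']
im=D['top']['img'][140:240,280:390,::-1]
cv2.imwrite('pics/top_kiln.png',cv2.resize(im,None,fx=6,fy=6,interpolation=cv2.INTER_CUBIC))
def cen(d,roi,lo,hi):
    hsv=cv2.cvtColor(d['img'],cv2.COLOR_RGB2HSV); a,b,c,e=roi
    m=np.zeros(hsv.shape[:2],np.uint8); m[b:e,a:c]=cv2.inRange(hsv,np.array(lo),np.array(hi))[b:e,a:c]
    n,l,st,ce=cv2.connectedComponentsWithStats(m); i=1+np.argmax(st[1:,4]); return ce[i],st[i]
C={'green':((40,120,50),(90,255,255)),'blue':((95,130,80),(125,255,255)),'yellow':((20,130,80),(35,255,255)),'red':((0,150,80),(8,255,255))}
for n,roi in (('top',(146,158,210,214)),('scene',(262,132,350,200))):
    d=D[n]
    for k,(lo,hi) in C.items():
        c,st=cen(d,roi,lo,hi); z=77 if k in('green','red') else 75
        print(n,k,c.round(1),st,plane(d,*c,z).round(1),dep(d,*c).round(1))
d=D['top']
for uv in [(146,157),(208,157),(208,215),(145,215),(185,195),(165,195),(156,200),(156,208),(344,212),(330,180),(320,165),(360,180),(340,170)]: print(uv,dep(d,*uv).round(1))
```

```text
top green [173.6 203.4] [170 200   8   8  54] [501.7 294.3  77. ] [501.9 295.   74. ]
top blue [191.5 183. ] [188 179   8   9  72] [572.5 235.   75. ] [572.5 235.   75.1]
top yellow [174.3 183.1] [170 179   9   9  76] [571.7 294.8  75. ] [571.1 293.4  80.4]
top red [192.8 203.3] [189 200   8   8  43] [502.6 228.2  77. ] [502.5 227.8  79. ]
scene green [292.2 149.6] [289 147   7   7  29] [500.7 292.3  77. ] [500.2 293.1  75.8]
scene blue [297.2 169.3] [292 165  11  10  61] [571.1 232.7  75. ] [571.5 232.1  75.8]
scene yellow [306.9 160.3] [302 156  11  10  64] [571.1 289.6  75. ] [570.9 290.1  74.3]
scene red [281.1 159.5] [278 157   7   7  38] [500.7 227.1  77. ] [500.5 227.5  76.5]
(146, 157) [666.  402.5  59.7]
(208, 157) [666.7 182.7  58.6]
(208, 215) [463.8 179.   53.1]
(145, 215) [461.9 398.3  57.3]
(185, 195) [532.5 260.2  57.4]
(165, 195) [532.3 331.5  53.7]
(156, 200) [513.  355.8  76.4]
(156, 208) [485.7 355.8  73. ]
(344, 212) [ 469.2 -246.9  244. ]
(330, 180) [ 568.9 -216.3  198.3]
(320, 165) [ 617.1 -187.8  188.7]
(360, 180) [ 569.3 -308.   199.5]
(340, 170) [ 600.5 -248.1  195.8]
```

View pics/top_con.png

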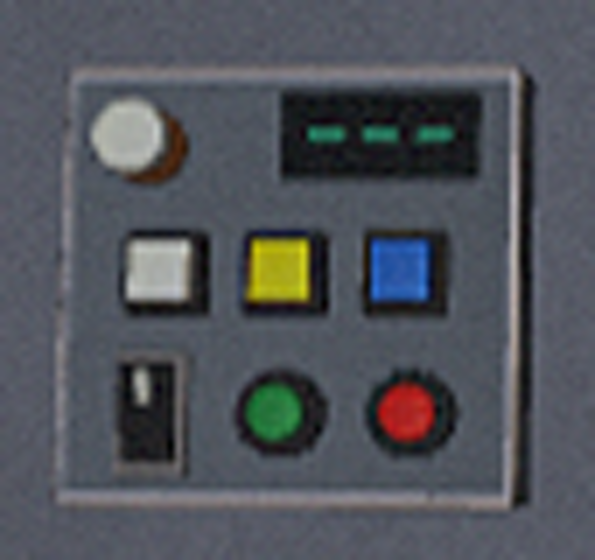

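View pics/top_kiln.png

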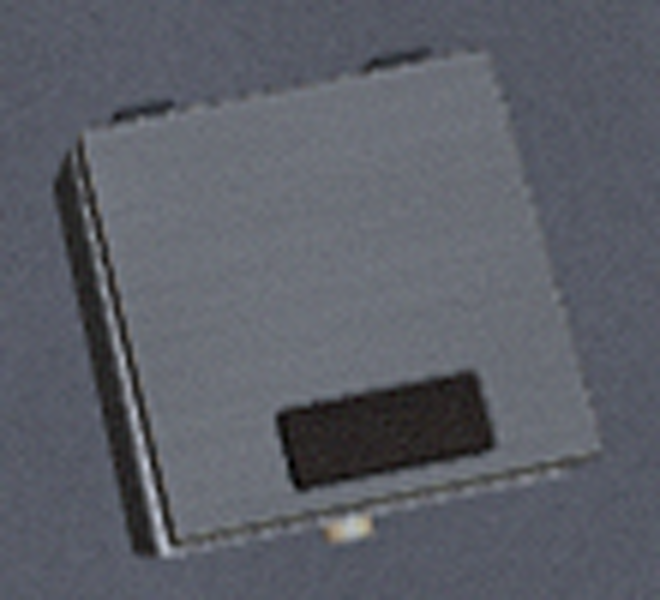

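View pics/scene_con.png

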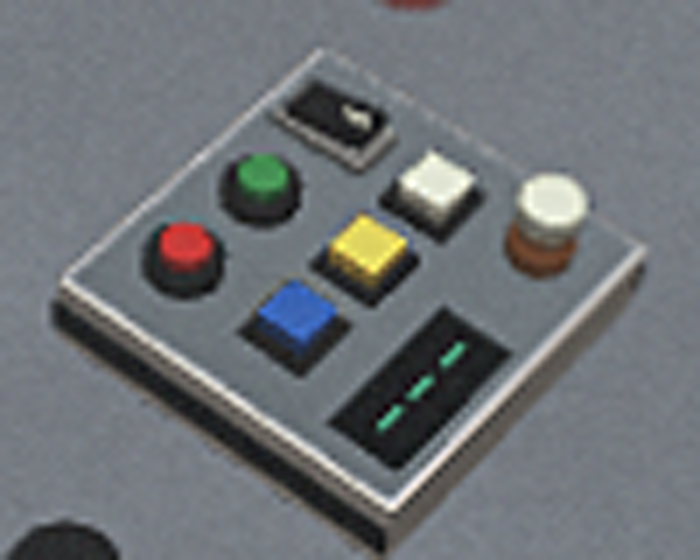

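Run:
```python
from h import *
import pickle
from scipy.spatial.transform import Rotation as R
D=pickle.load(open('D.pkl','rb'))
print(R.from_rotvec(ctrl.get_obs()['orientation']).as_matrix().round(3))
d=D['top']
print('bar',plane(d,135+141/7-.43,145+383/7-.43,77).round(1))
for n,roi in (('top',(322,198,366,224)),('scene',(150,195,190,235))):
    d=D[n]; g=cv2.cvtColor(d['img'],cv2.COLOR_RGB2GRAY); a,b,c,e=roi
    m=np.zeros_like(g); m[b:e,a:c]=(g[b:e,a:c]<60)*255
    k,l,st,ce=cv2.connectedComponentsWithStats(m); i=1+np.argmax(st[1:,4])
    ys,xs=np.where(l==i); 
    zs=np.array([dep(d,x,y) for x,y in zip(xs,ys)]); zm=np.median(zs[:,2])
    P=np.array([plane(d,x,y,zm)[:2] for x,y in zip(xs,ys)],np.float32)
    print(n,ce[i],st[i],'z',zm,'med',np.median(zs,0).round(1),plane(d,*ce[i],zm).round(1),cv2.minAreaRect(P))
    C=np.cov(P.T); w,v=np.linalg.eigh(C); print(v[:,1],np.degrees(np.arctan2(v[1,1],v[0,1])), np.sqrt(12*w))
# lid plane fit from top depth
d=D['top']
Q=np.array([dep(d,x,y) for y in range(162,196,2) for x in range(308,362,3)])
A=np.c_[Q[:,:2],np.ones(len(Q))]; s=np.linalg.lstsq(A,Q[:,2],rcond=None)[0]; print('plane',s,np.hypot(*s[:2]),np.degrees(np.arctan2(s[1],s[0])), (A@s-Q[:,2]).std())
```

```text
[[-0.    -0.955  0.298]
 [-0.001  0.298  0.955]
 [-1.     0.    -0.001]]
bar [515.4 360.2  77. ]
top [343.62393162 211.41239316] [326 202  36  20 468] z 243.05627799082788 med [ 471.9 -246.3  243.1] [ 470.9 -246.   243.1] ((471.0363464355469, -246.28042602539062), (39.46866226196289, 100.54212188720703), 11.989850997924805)
[-0.20622661  0.97850426] 101.90131312381502 [ 39.5315976  100.32477546]
scene [168.37006237 214.13097713] [153 198  31  33 481] z 240.36763978351428 med [ 473.9 -251.4  240.4] [ 473.6 -251.1  240.4] ((473.2051696777344, -249.8189697265625), (44.30799865722656, 101.87359619140625), 11.546256065368652)
[-0.22846062  0.97355315] 103.20645898910277 [ 43.92454929 100.68919203]
plane [-1.40658044e-01 -2.85724813e-02  2.72164103e+02] 0.14353073515633377 -168.51749374422894 1.9176568207176299
```

>>> {"op": "send_rows", "data": {"rows": [[-30,0,0,-0.1],[-30,0,0,-0.1],[-30,0,0,-0.1],[0,-25,-25,0],[0,-25,-25,0],[0,-25,-25,0],[0,-25,-25,0],[0,-25,-25,0],[0,-25,-25,0],[0,-25,-25,0]], "fingers": 0}}

```text
t: 0.98
ee_pos: [364.6, 420.2, 313.8]
orientation: [-1.23, 1.203, 1.226]
ft_force: [0.0, 0.6, -0.0]
width: 24.6
```

>>> {"op": "send_rows", "data": {"rows": [[0,-25,-30,0],[0,-25,-30,0],[0,-25,-30,0],[0,-25,-30,0],[0,0,-38,0],[0,0,-38,0],[0,0,-38,0],[0,0,-38,0],[0,0,-38,0],[0,0,-38,0]]}}

```text
t: 1.82
ee_pos: [479.7, 58.4, 313.2]
orientation: [-1.23, 1.203, 1.227]
ft_force: [0.0, -0.7, -1.1]
width: 0.4
```

>>> {"op": "send_rows", "data": {"rows": [[0,0,-38,0],[0,0,-38,0],[0,0,-38,0],[0,0,-38,0],[0,0,-38,0],[0,0,-38,0],[0,0,-30,0],[0,0,0,0]]}}

```text
t: 2.48
ee_pos: [482.1, -218.0, 314.3]
orientation: [-1.228, 1.206, 1.223]
ft_force: [0.6, 0.8, -0.7]
width: -0.1
```

>>> {"op": "send_rows", "data": {"rows": [[0,5,-16,0],[0,4,-14,0],[20,0,0,0],[20,0,0,0],[10,0,0,0],[0,0,0,0],[0,0,0,0]]}}

```text
t: 3.07
ee_pos: [472.4, -249.5, 262.3]
orientation: [-1.223, 1.208, 1.221]
ft_force: [0.6, -0.4, 0.3]
width: 0.3
```

Run:
```python
from h import *
print(ctrl.get_obs())
w=get('wrist','w1.png'); s=get('scene','s1.png')
cv2.imwrite('pics/s1c.png',cv2.resize(s['img'][100:300,100:320,::-1],None,fx=3,fy=3))
```

```text
{'t': 3.0667, 'qpos': array([-0.50482015,  0.24357876,  1.79283404, -0.00668793,  1.10572192,
       -2.0879704 ]), 'qvel': array([ 0.0079418 ,  0.00909731,  0.01638496,  0.00207147, -0.00200334,
        0.00448116]), 'joint_torque': array([-2.31140158e-01, -4.27064216e+01, -2.69582391e+01, -7.49571738e-02,
        1.94124572e-03, -2.31459337e-03]), 'ee_pos': array([ 472.36044975, -249.53464154,  262.28237014]), 'orientation': array([-1.22254939,  1.20805093,  1.22066731]), 'ft_force': array([ 0.57387891, -0.41105979,  0.33038553]), 'moment': array([ 0.03558762,  0.00775433, -0.03085825]), 'width': 0.30780866981316873}
```

View pics/s1c.png

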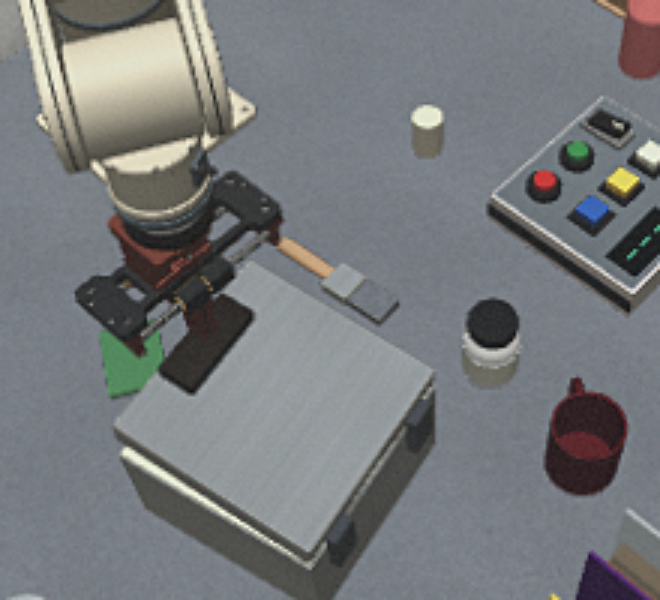

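View pics/w1.png

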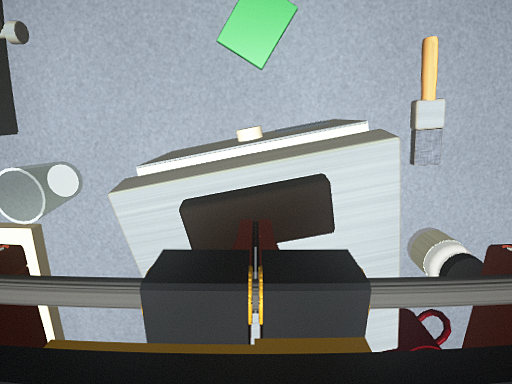

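The closed fingertips are over the handle, near its middle. Next I'll press down along the lid's arc.

>>> {"op": "send_rows", "data": {"rows": [[10,0,0,0],[5,0,0,0],[4,1,0,0],[4,1,0,0],[4,1.5,-0.3,0],[4,1.5,-0.3,0]]}}

```text
t: 3.67
ee_pos: [469.2, -250.9, 233.5]
orientation: [-1.23, 1.206, 1.216]
ft_force: [-2.2, 1.0, 5.4]
width: 0.7
```

>>> {"op": "send_rows", "data": {"rows": [[4,1.5,-0.3,0],[4,1.5,-0.3,0],[4,1.5,-0.3,0]]}}

```text
t: 3.92
ee_pos: [464.5, -251.9, 221.9]
orientation: [-1.23, 1.205, 1.215]
ft_force: [-0.9, 2.3, 4.5]
width: 0.6
```

>>> {"op": "send_rows", "data": {"rows": [[4,1.5,-0.3,0],[3,1,-0.3,0]]}}

```text
t: 4.08
ee_pos: [462.3, -252.5, 215.0]
orientation: [-1.23, 1.204, 1.214]
ft_force: [-5.5, 9.7, 41.3]
width: 0.6
```

>>> {"op": "send_rows", "data": {"rows": [[2,0,0,0],[2,0,0,0]]}}

```text
t: 4.25
ee_pos: [462.3, -252.4, 215.1]
orientation: [-1.23, 1.204, 1.214]
ft_force: [-8.4, 6.2, 25.7]
width: 0.8
```

The force step at z 215 matches a fully shut lid. I'll retreat and check.

>>> {"op": "send_rows", "data": {"rows": [[-5,0,0,0],[-20,0,0,0],[-30,0,0,0],[-30,0,0,0],[0,0,38,0],[0,0,38,0],[0,0,38,0],[0,0,38,0],[0,0,38,0],[0,0,38,0]]}}

```text
t: 5.08
ee_pos: [458.6, -23.8, 299.3]
orientation: [-1.226, 1.211, 1.2]
ft_force: [1.1, 0.1, -0.0]
width: 0.2
```

>>> {"op": "send_rows", "data": {"rows": [[0,-6,38,0],[0,-6,38,0],[0,-6,38,0],[0,-6,38,0],[0,-6,38,0],[0,-6,38,0],[0,-6,38,0],[0,-6,38,0],[0,-6,38,0],[0,0,20,0]]}}

```text
t: 5.92
ee_pos: [509.0, 358.5, 289.4]
orientation: [-1.23, 1.21, 1.2]
ft_force: [0.0, -0.9, -0.6]
width: 0.2
```

Run:
```python
from h import *
d=get('top','t2.png'); s=get('scene','s2.png')
cv2.imwrite('pics/s2c.png',cv2.resize(s['img'][130:330,100:360,::-1],None,fx=3,fy=3))
P=np.array([dep(d,x,y) for y in range(209,216) for x in range(334,354)]); print('handle',np.median(P,0))
Q=np.array([dep(d,x,y) for y in range(164,196,2) for x in range(308,362,3)])
A=np.c_[Q[:,:2],np.ones(len(Q))]; k=np.linalg.lstsq(A,Q[:,2],rcond=None)[0]; print('plane',k,np.median(Q[:,2]))
```

```text
handle [ 470.31196224 -251.71817494  216.98735332]
plane [-5.72630049e-01  3.02285374e-01  5.87952243e+02] 186.93237628415864
```

View pics/s2c.png

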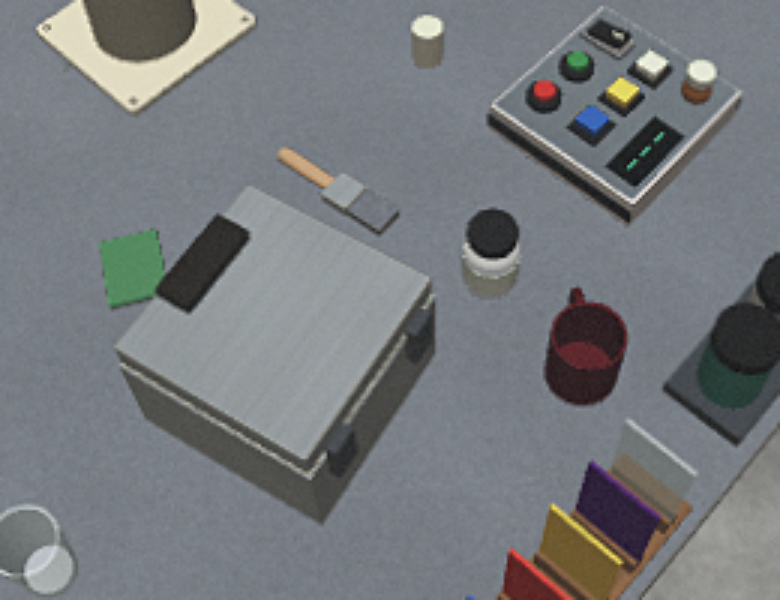

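Run:
```python
from h import *
s=get('scene'); d=get('top')
def fit(d,us,vs):
    Q=np.array([dep(d,x,y) for y in vs for x in us]); Q=Q[abs(Q[:,2]-187)<12]
    A=np.c_[Q[:,:2]-[560,-240],np.ones(len(Q))]; k=np.linalg.lstsq(A,Q[:,2],rcond=None)[0]; print('plane',k,len(Q),(A@k-Q[:,2]).std())
fit(s,range(175,225),range(220,260)); fit(d,range(312,360),range(165,198))
cv2.imwrite('pics/s3.png',cv2.resize(s['img'][:200,230:430,::-1],None,fx=3,fy=3))
w=get('wrist','w3.png')
```

```text
plane [-3.06588862e-03  2.66525049e-03  1.84229722e+02] 1969 1.9220921322125046
plane [-1.18251540e-03  1.41785097e-04  1.86838714e+02] 1577 2.057509057941649
```

View pics/w3.png

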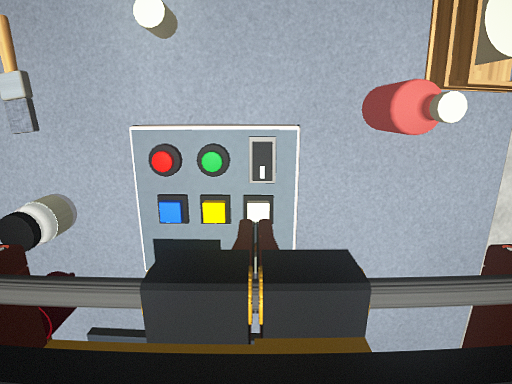

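View pics/s3.png

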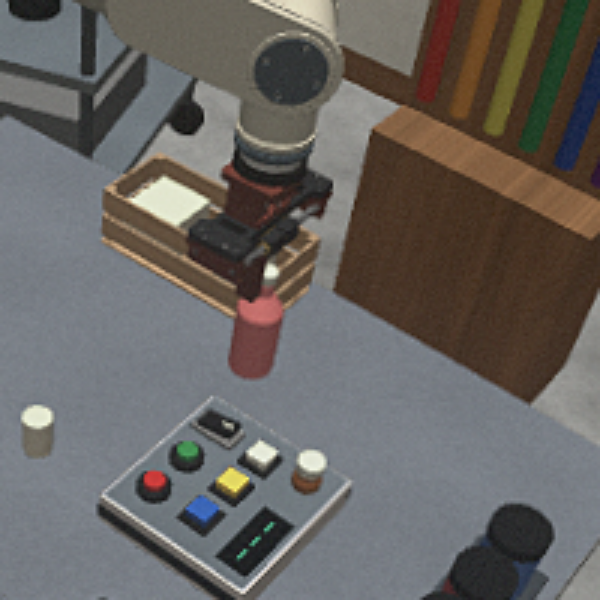

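The lid is flat (slope under 0.004 rad), so it is shut. Wrist view: white bar at about (263,172), green (211,161), blue (171,211), yellow (214,212). I'll refine the targets from this closer view.

Run:
```python
from h import *
w=get('wrist'); hsv=cv2.cvtColor(w['img'],cv2.COLOR_RGB2HSV)
def cen(lo,hi,roi,z):
    a,b,c,e=roi; m=cv2.inRange(hsv[b:e,a:c],np.array(lo),np.array(hi))
    n,l,st,ce=cv2.connectedComponentsWithStats(m); i=1+np.argmax(st[1:,4]); u=ce[i]+[a,b]
    print(u.round(1),st[i],plane(w,*u,z).round(1),dep(w,*u).round(1))
R=(135,130,295,228)
cen((40,120,50),(90,255,255),R,77); cen((95,150,80),(125,255,255),R,75); cen((20,130,80),(35,255,255),R,75); cen((0,150,80),(8,255,255),R,77)
cen((0,0,150),(180,60,255),(255,160,270,182),77)
for uv in [(250,138),(276,138),(276,182),(250,182)]: print(uv,plane(w,*uv,62).round(1))
print(ctrl.get_obs()['ee_pos'])
```

```text
[212.  161.1] [ 67  21  21  21 350] [498.7 296.   77. ] [498.9 295.7  75.5]
[170.5 211.1] [ 24  70  23  23 483] [567.5 236.8  75. ] [567.6 236.7  74.6]
[214.2 211. ] [ 68  70  23  23 521] [566.6 296.2  75. ] [567.1 296.   73.5]
[162.2 161. ] [ 17  21  22  21 343] [498.8 231.4  77. ] [499.2 230.7  75. ]
[262.1 171.6] [ 5  6  5 12 56] [511.9 360.   77. ] [512.2 360.1  75.3]
(250, 138) [470.6 344.   62. ]
(276, 138) [470.4 377.7  62. ]
(276, 182) [529. 379.  62.]
(250, 182) [529.3 344.   62. ]
[508.40718538 353.45114075 289.97662528]
```

>>> {"op": "send_rows", "data": {"rows": [[30,-7,4,0],[30,-6,3,0],[30,0,0,0],[30,0,0,0],[30,0,0,0],[20,0,0,0],[10,0,0,0],[0,0,0,0],[0,0,0,0]]}}

```text
t: 6.97
ee_pos: [529.8, 346.1, 109.9]
orientation: [-1.219, 1.21, 1.182]
ft_force: [0.5, 0.2, 0.2]
width: 0.9
```

Run:
```python
from h import *
from scipy.spatial.transform import Rotation as R
o=ctrl.get_obs(); print(R.from_rotvec(o['orientation']).as_matrix().round(3),o['ee_pos'])
```

```text
[[ 0.019 -1.     0.011]
 [-0.013  0.011  1.   ]
 [-1.    -0.019 -0.012]] [529.84347971 346.11588196 109.92259933]
```

>>> {"op": "send_rows", "data": {"rows": [[0,5,7,0],[0,4,7,0],[8,0,0,0],[8,0,0,0],[0,0,0,0]]}}

```text
t: 7.38
ee_pos: [523.7, 363.3, 99.0]
orientation: [-1.218, 1.199, 1.178]
ft_force: [-1.1, 0.1, 0.3]
width: 0.4
```

Run:
```python
from h import *
print(ctrl.get_obs()['ee_pos'])
w=get('wrist','w4.png'); s=get('scene','s4.png')
cv2.imwrite('pics/s4c.png',cv2.resize(s['img'][100:210,250:370,::-1],None,fx=5,fy=5,interpolation=cv2.INTER_CUBIC))
```

```text
[523.71509295 363.27754717  99.02430024]
```

View pics/s4c.png

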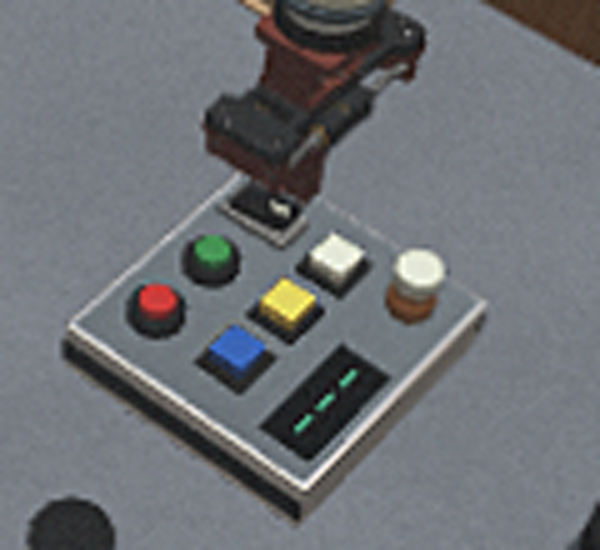

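View pics/w4.png

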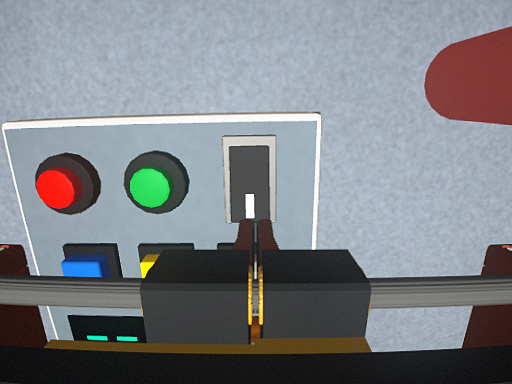

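Scene and wrist views: the tip is just over the rocker's far, white-barred half. The bar is at wrist (250,205) and the tip at (257,225). Pressing in small steps.

>>> {"op": "send_rows", "data": {"rows": [[6,2,-2,0],[6,0,0,0],[4,0,0,0],[3,0,0,0]]}}

```text
t: 7.82
ee_pos: [523.0, 361.2, 79.9]
orientation: [-1.218, 1.197, 1.177]
ft_force: [0.1, -0.2, 0.4]
width: 0.5
```

>>> {"op": "send_rows", "data": {"rows": [[2,0,0,0],[2,0,0,0]]}}

```text
t: 7.98
ee_pos: [524.1, 361.2, 75.3]
orientation: [-1.218, 1.196, 1.176]
ft_force: [2.1, -0.5, 3.2]
width: 0.2
```

>>> {"op": "send_rows", "data": {"rows": [[2,0,0,0],[2,0,0,0]]}}

```text
t: 8.15
ee_pos: [525.1, 361.2, 71.6]
orientation: [-1.218, 1.195, 1.175]
ft_force: [0.2, -0.2, 3.6]
width: 0.2
```

>>> {"op": "send_rows", "data": {"rows": [[1.5,0,0,0],[1,0,0,0]]}}

```text
t: 8.32
ee_pos: [525.2, 361.2, 70.8]
orientation: [-1.218, 1.196, 1.175]
ft_force: [-4.7, -3.3, 15.4]
width: 0.4
```

>>> {"op": "send_rows", "data": {"rows": [[1,0,0,0],[1,0,0,0]]}}

```text
t: 8.48
ee_pos: [525.1, 361.2, 71.0]
orientation: [-1.218, 1.196, 1.175]
ft_force: [-2.4, -2.2, 10.1]
width: 0.7
```

A firm stop at z 71, 16 mm above the box's top, means the rocker is fully over. I'll lift and look.

>>> {"op": "send_rows", "data": {"rows": [[-5,0,0,0],[-20,0,0,0],[-25,0,0,0],[-25,-10,-30,0],[0,-10,-30,0],[0,-10,-30,0],[0,-10,-20,0],[0,0,0,0],[0,0,0,0]]}}

```text
t: 9.23
ee_pos: [560.0, 248.3, 150.7]
orientation: [-1.219, 1.198, 1.179]
ft_force: [-0.2, 0.9, 0.7]
width: 0.6
```

Run:
```python
from h import *
print(ctrl.get_obs()['ee_pos'])
w=get('wrist','w5.png'); t=get('top')
cv2.imwrite('pics/w5c.png',cv2.resize(w['img'][60:260,:400,::-1],None,fx=2,fy=2))
s=get('scene')
cv2.imwrite('pics/s5c.png',cv2.resize(s['img'][120:210,250:370,::-1],None,fx=6,fy=6,interpolation=cv2.INTER_CUBIC))
```

```text
[559.95467481 248.25805351 150.72111029]
```

View pics/w5c.png

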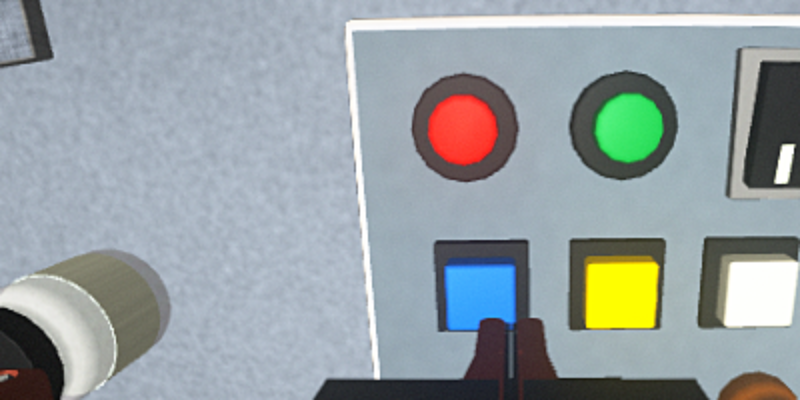

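View pics/s5c.png

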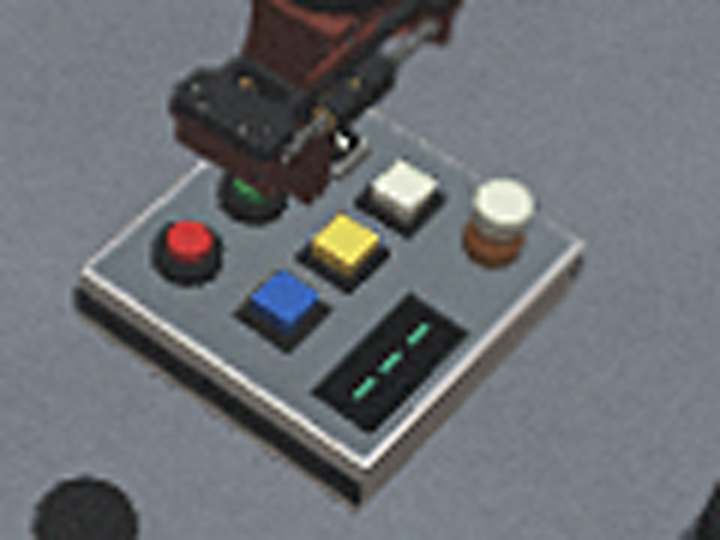

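Wrist view: the rocker's white-bar end now sits low in its frame at (790,160), blue is at (480,295), and the tip is up and to the right of blue. Next I'll move over blue.

>>> {"op": "send_rows", "data": {"rows": [[10,-4,-7,0],[15,-4,-6,0],[15,0,0,0],[10,0,0,0],[0,0,0,0],[0,0,0,0]]}}

```text
t: 9.88
ee_pos: [567.3, 239.8, 95.3]
orientation: [-1.226, 1.194, 1.188]
ft_force: [0.0, -0.9, 0.9]
width: 0.7
```

Run:
```python
from h import *
print(ctrl.get_obs()['ee_pos'])
s=get('scene');w=get('wrist','w6.png')
cv2.imwrite('pics/s6c.png',cv2.resize(s['img'][120:210,250:370,::-1],None,fx=6,fy=6,interpolation=cv2.INTER_CUBIC))
```

```text
[567.29158633 239.78993428  95.33200244]
```

View pics/s6c.png

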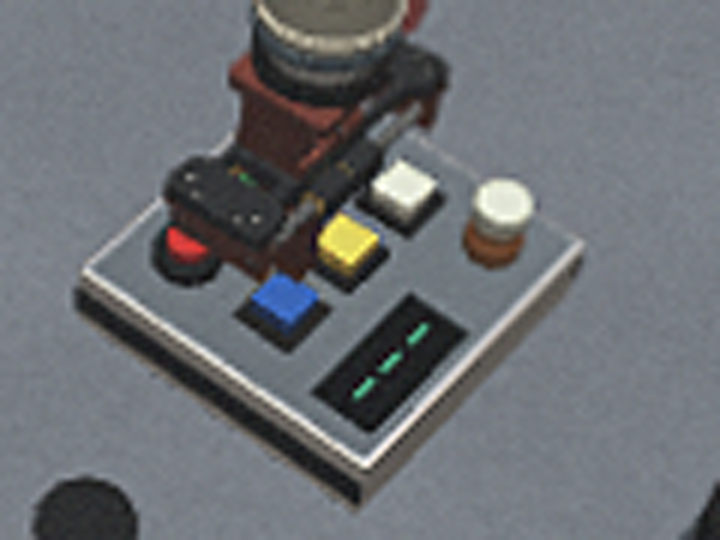

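View pics/w6.png

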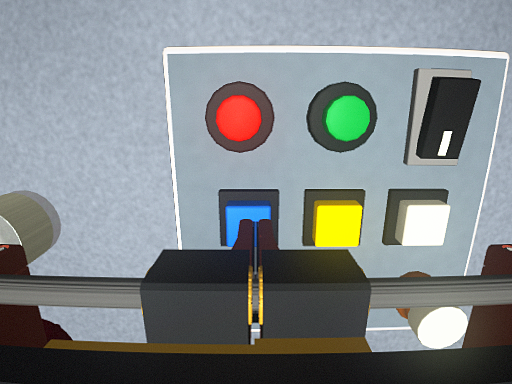

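The rocker is clearly over: its near end is up and its barred end is down. The tip is over the blue key, about 4 mm to the right of centre. I'll correct that and press.

>>> {"op": "send_rows", "data": {"rows": [[3,-3,-4,0],[5,0,0,0],[5,0,0,0],[3,0,0,0],[0,0,0,0]]}}

```text
t: 10.4
ee_pos: [572.9, 236.2, 81.1]
orientation: [-1.227, 1.189, 1.186]
ft_force: [-0.3, 0.1, 0.1]
width: 0.2
```

>>> {"op": "send_rows", "data": {"rows": [[3,0,0,0],[3,0,0,0],[2,0,0,0]]}}

```text
t: 10.65
ee_pos: [573.4, 236.3, 73.1]
orientation: [-1.227, 1.188, 1.185]
ft_force: [-0.1, -0.3, 1.7]
width: 0.3
```

>>> {"op": "send_rows", "data": {"rows": [[2,0,0,0],[1.5,0,0,0]]}}

```text
t: 10.82
ee_pos: [573.4, 236.3, 69.4]
orientation: [-1.227, 1.189, 1.185]
ft_force: [-1.3, -0.9, 2.8]
width: 0.6
```

>>> {"op": "send_rows", "data": {"rows": [[1.5,0,0,0],[1.5,0,0,0]]}}

```text
t: 10.98
ee_pos: [573.5, 236.3, 67.0]
orientation: [-1.227, 1.189, 1.185]
ft_force: [-6.4, -2.8, 23.2]
width: 0.7
```

>>> {"op": "send_rows", "data": {"rows": [[1.5,0,0,0],[1.5,0,0,0]]}}

```text
t: 11.15
ee_pos: [573.5, 236.3, 67.1]
orientation: [-1.227, 1.189, 1.186]
ft_force: [-6.7, -2.4, 17.7]
width: 0.7
```

>>> {"op": "send_rows", "data": {"rows": [[-5,0,0,0],[-15,0,0,0],[-20,0,0,0],[-10,25,20,0],[0,25,20,0],[0,20,18,0],[0,0,0,0],[0,0,0,0]]}}

```text
t: 11.82
ee_pos: [501.9, 296.4, 117.5]
orientation: [-1.225, 1.185, 1.181]
ft_force: [-0.5, -0.5, 0.1]
width: 0.7
```

Run:
```python
from h import *
print(ctrl.get_obs()['ee_pos'])
s=get('scene');w=get('wrist','w7.png')
cv2.imwrite('pics/s7c.png',cv2.resize(s['img'][120:210,250:370,::-1],None,fx=6,fy=6,interpolation=cv2.INTER_CUBIC))
P=[dep(s,u,v) for u in (296,297,298,299) for v in(168,169,170,171)];print(np.median(P,0))
P=[dep(s,u,v) for u in (306,307,308) for v in(159,160,161)];print(np.median(P,0))
```

```text
[501.93434848 296.42845814 117.5401763 ]
[569.15623191 237.98314643  67.97218308]
[570.82884537 292.12430441  74.17142428]
```

View pics/s7c.png

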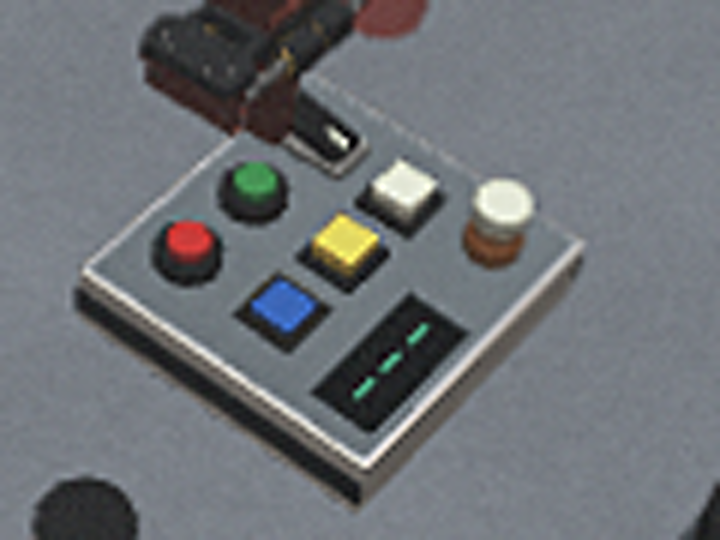

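View pics/w7.png

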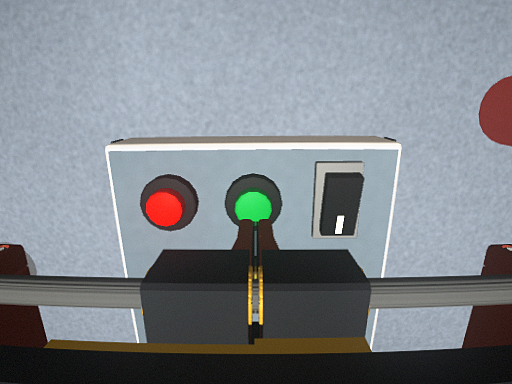

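The blue key is down: its top is at 68 mm, against 74 mm for yellow. The tip is centred over green, so I'll press it.

>>> {"op": "send_rows", "data": {"rows": [[12,1,-1,0],[10,0,0,0],[8,0,0,0],[4,0,0,0],[0,0,0,0]]}}

```text
t: 12.33
ee_pos: [505.1, 291.9, 78.3]
orientation: [-1.222, 1.189, 1.177]
ft_force: [-0.5, 0.1, -0.2]
width: 0.5
```

>>> {"op": "send_rows", "data": {"rows": [[3,0,0,0],[3,0,0,0],[2,0,0,0]]}}

```text
t: 12.58
ee_pos: [505.6, 291.8, 70.7]
orientation: [-1.22, 1.191, 1.177]
ft_force: [-10.7, -4.2, 38.6]
width: 0.3
```

>>> {"op": "send_rows", "data": {"rows": [[2,0,0,0],[1.5,0,0,0]]}}

```text
t: 12.75
ee_pos: [505.5, 291.8, 71.3]
orientation: [-1.22, 1.192, 1.178]
ft_force: [-6.6, -1.8, 13.0]
width: 0.0
```

>>> {"op": "send_rows", "data": {"rows": [[-5,0,0,0],[-15,0,0,0],[-30,0,0,0],[-35,0,0,0],[-35,0,0,0],[-35,0,-30,0],[0,0,-38,0],[0,0,-38,0],[0,0,-38,0],[0,0,0,0]]}}

```text
t: 13.58
ee_pos: [501.9, 148.8, 233.3]
orientation: [-1.23, 1.18, 1.176]
ft_force: [0.6, 0.4, 0.2]
width: 0.2
```

Run:
```python
from h import *
o=ctrl.get_obs(); print(o['t'],o['ee_pos'],o['ft_force'])
s=get('scene','s8.png');t=get('top','t8.png');w=get('wrist','w8.png')
for n,us,vs in (('blue',range(296,300),range(168,172)),('yel',range(306,309),range(159,162)),('white',range(316,319),range(151,154)),('green',range(291,294),range(149,151)),('red',range(280,283),range(158,161))):
    print(n,np.median([dep(s,u,v) for u in us for v in vs],0).round(1))
Q=np.array([dep(s,x,y) for y in range(220,260) for x in range(175,225)]); Q=Q[abs(Q[:,2]-187)<12]
A=np.c_[Q[:,:2]-[560,-240],np.ones(len(Q))]; print(np.linalg.lstsq(A,Q[:,2],rcond=None)[0])
cv2.imwrite('pics/s8c.png',cv2.resize(s['img'][120:210,250:370,::-1],None,fx=6,fy=6,interpolation=cv2.INTER_CUBIC))
```

```text
13.5833 [501.8720928  148.82236418 233.28298645] [0.57535104 0.4144576  0.16455515]
blue [567.8 239.6  65.1]
yel [569.7 291.9  73.7]
white [574.3 347.7  75.3]
green [499.5 292.2  76.8]
red [497.9 230.2  76.6]
[-2.91036659e-03  1.83437252e-03  1.84133822e+02]
```

View pics/s8c.png

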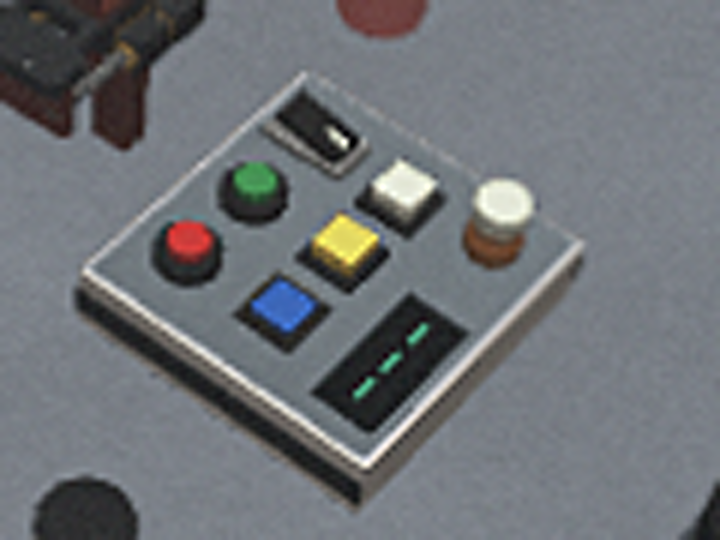

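View pics/s8.png

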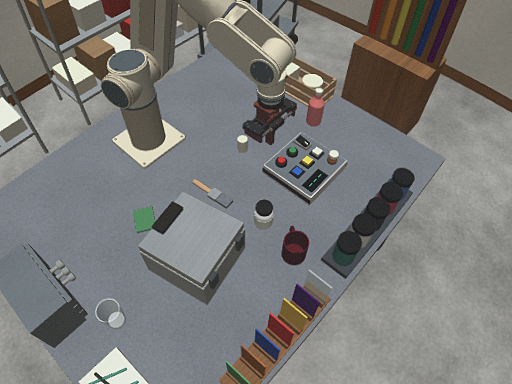

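View pics/t8.png

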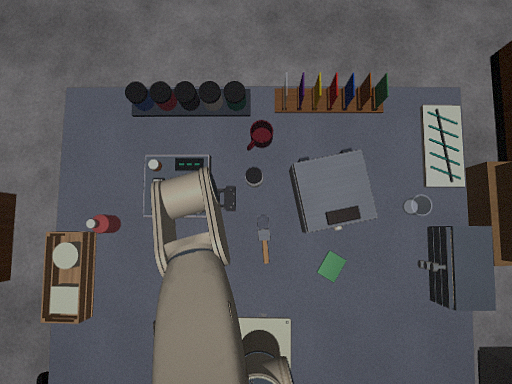

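The final pictures show the lid shut, the rocker over, blue down and green back up. The loose things are where they were and the robot is clear of everything, so I'll hand it in.

```bash
python3 -c "
from workcell import ctrl
print(ctrl.close_job())"
```

```text
the job is handed in; nothing more can be done
None
```

The kiln's firing is started and the job is handed in. All four presses were done in the order asked, with closed fingertips, in about 14 s.

| Step | At the stop | Last check |
|---|---|---|
| Kiln lid | Tip at z 215 mm, up to 41 N on the fingertips | Lid surface flat to within 0.004 rad |
| Rocker, white-marked half | Tip at z 71 mm, 16 mm above the box's top, about 15 N | White-marked end low, near end raised |
| Blue key | Tip at z 67 mm, 8 mm of travel, about 23 N | Still down; camera depth 65–68 mm (about 75 mm when up) |
| Green button | Tip at z 71 mm, 6 mm of travel, up to 39 N | Back up at 77 mm |

The white and yellow keys and the red button still read as up in the last pictures. The loose things looked unmoved, and the arm was clear of everything.

- **Force:** the highest force seen at the end of any move was 41 N, on the fingertips against the lid handle. That is well under the 120 N wrist limit. It is just above 40 N, but that limit is for the arm and the gripper's body, and only the fingertips were touching.
- **Small disagreements:** the cameras differed from each other by 2–5 mm on where things were. The top camera's first lid-plane fit after shutting was spoiled by stray points; refitted without them, it showed the lid flat.

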